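# Square up the vial rack and present the saline ampoule over its well

### The arm

A 7-joint arm with a two-finger parallel gripper is mounted at the origin on the work surface; the furniture and walls round the work are solid. World frame = base frame: x ahead of the robot, y to its left, z up, the work surface at z = 0. Lengths are in m, angles in rad, forces in N, time in s.
With the tool pointing down it reaches from about 0.425 to 0.925 m from the base axis. Payload 6.8 kg.
Tool frame: the origin (TCP) lies at the very end of the fingers, on their centre line; the grasp point (between the pads) lies r.pinch_z behind it (r.pinch_z is the distance from the TCP to the grasp point, in m); z points along the fingers, y is the line along which they close (so a half turn about z gives the same grasp; the last joint's range is limited). The gripper opens to 85 mm and grips with 20 to 120 N. Pads are 22 mm wide; open, the fingers measure 114 mm over their backs; the gripper's body (76 mm by 85 mm) begins 54 mm behind the grasp point. The pads swing forward as they close: fully open they stand 13 mm farther back than shut.
Start: joints at [0.999, 0.477, 0.022, 1.555, -0.011, 1.109, -0.083], TCP at [0.302, -0.604, 0.231] pointing down, gripper open.
Joint ranges: [-2.96, 2.96], [-0.34, 2.1], [-1.41, 1.46], [0.24, 2.44], [-1.37, 4.51], [0.17, 1.92], [-2.96, 2.96]. Speed limits (rad/s): [2.39, 2.39, 3.14, 3.14, 3.14, 3.14, 3.14].

### API

Orientations are given as a rotation vector (axis times angle).
In Python, from bench import status, grab_frame, camera_model, r gives the robot as it stands. The module is installed in compiled form; this text tells all that it offers.
- The arm moves only by the shell command python3 -m creep 'ROWS' [FORCE]. ROWS is text: rows parted by semicolons, each of 7 numbers parted by spaces: the turn, a rotation vector about the tool's x, y, z in rad, then the shift along the tool's x, y, z in mm, then the opening, from -1 (shut) to 1 (fully open). In form: rx ry rz tx ty tz fingers; .... A call has 1 to 10 rows; each row is the pose to reach, as a shift and turn from the pose commanded when the call began, along the tool's axes at that moment; what a row does not reach only later rows make up. A row lasts 1/8 s, in which the tool goes at most 62.5 mm and 10.7 degrees, less where a joint would pass 70% of its speed; a pose out of reach is approached as far as the arm can. A call with a gripper value outside its range is refused whole. The fingers move at their own pace and stop on an object; FORCE is the grip in N (left out, the last holds). Time passes only in rows, so rows that repeat a pose let the fingers close. It gives the time, the measured TCP pose, the force, the opening and the grip force at its end, in the units of the state.
- status.get_obs(): the state, without advancing time (a new reading comes with each control period).
- grab_frame(name): name is "side" or "top"; returns (picture, depth): 480x640x3 uint8, red, green, blue; 480x640 float32, m along the optical axis (not along the pixel's ray), 0 where there is no reading.
- camera_model(name): a dict with "K" (3x3 intrinsics, pixels), "rvec" (rotation vector, rad) and "tvec" (3), from world to camera coordinates, as OpenCV has them. Camera axes: x right, y down, z forward; pixel columns grow to the right and rows downward; lengths in m; the calibration is good to about 2 mm. A picture is of the moment at which its call begins. camera_model takes no time and is no camera call.
- r.hand_in(): hands the job in; it is judged then, once.
The state is a dict: "clock": time; "joints": joint angles; "qvel": joint speeds; "tau": joint torques, N m; "tcp_pos": TCP position; "orientation": TCP orientation; "contact_force": force on the tool from outside, world axes, zero at the start; "moment": the same for the moment, N m; "grip_width": finger opening in m; "gripper_force": force on a finger pad.
Only numpy, scipy, OpenCV 4.12 (cv2) and the standard library are available. Lean on these libraries where they do the work, as an engineer would, in place of code of your own. Each camera call takes 0.05 s, during which the arm holds its last target. There are 200 camera calls.

### The job

Slide the vial rack along the desk until it sits square and fully home in the corner stop, one long side and one end flush against its legs, with its vials still in place. Then take the saline ampoule, lift it over the top of the needle carton (not low past its side) and, keeping it upright, hold it for the check just above the rack's one empty well: centred on the well, its foot about a centimetre above the rack's top, touching neither the rack nor the vials. Finish like that, still gripping the ampoule in the air, with the rack still home and the carton, cup and spare vial left where they stand.

Things in the scene. Friction and masses are not known exactly. Their poses are not given: they have to be found in the camera images.
- rack: White plastic vial rack, 136 x 60 mm, 23 mm high, standing loose on the desk, about 0.2 kg with its vials; 4 x 2 wells, seven of them holding loose glass vials whose caps reach 40 mm above the desk. Origin: centre of the underside. x axis across the 60 mm width (pointing roughly away from the robot), y axis along the 136 mm length (roughly to the robot's left). Its long and end faces are upright and can be pushed with closed fingertips.
- free_well (a point): Centre of the mouth of the one empty well, level with the rack's top (23 mm above the desk), 13.5 mm towards the rack's -x and 16 mm towards its +y from the rack's centre. The well is a 22 x 23 mm opening. Its axes are those of the rack.
- fence: Low aluminium L-shaped corner stop screwed to the desk, 18 mm high, legs 12 mm thick. Origin: the inner corner, at desk level. The long leg runs 160 mm along its +y from the corner and the short leg 100 mm along its -x; the rack belongs in the quarter at -x, +y. With the rack fully home (long side on the long leg, end on the short leg) the rack's origin is at x = -30 mm, y = +68 mm in this frame and the axes agree.
- ampoule_mid (a point): Centre (half-way up, 30.5 mm above its foot) of the clear plastic saline ampoule with a twist-off tab on top: upright, 61 mm tall, 18 mm across (the tab is up to 21 mm wide), rigid, 20 g. Its z axis points up. It is the only one of its kind.
- carton: Cardboard carton of needles standing loose between the ampoule's side and the rack, 70 x 100 mm, 109 mm high with its raised flaps. Origin: centre of its underside; x axis along its 70 mm depth (roughly to the robot's left), y axis along its 100 mm width.
- cup: Clear cup with capped tubes, 49 mm across, 66 mm tall, standing near the ampoule (bystander). Origin: centre of the underside.
- spare_vial: Glass vial with crimped cap, 18 mm across, 36 mm tall, standing on the desk near the ampoule (bystander, not the ampoule). Origin: centre of the underside.
- vial_1: Glass vial, 18 mm across, 36 mm tall, standing loose in a well of the rack at about x = -13.5, y = -48.5 mm in the rack's frame. Origin: centre of its underside, 4 mm above the rack's underside.
- vial_2: Glass vial, 18 mm across, 36 mm tall, standing loose in a well of the rack at about x = +13.5, y = -48.5 mm in the rack's frame. Origin: centre of its underside, 4 mm above the rack's underside.
- vial_3: Glass vial, 18 mm across, 36 mm tall, standing loose in a well of the rack at about x = -13.5, y = -16.0 mm in the rack's frame. Origin: centre of its underside, 4 mm above the rack's underside.
- vial_4: Glass vial, 18 mm across, 36 mm tall, standing loose in a well of the rack at about x = +13.5, y = -16.0 mm in the rack's frame. Origin: centre of its underside, 4 mm above the rack's underside.
- vial_5: Glass vial, 18 mm across, 36 mm tall, standing loose in a well of the rack at about x = +13.5, y = +16.0 mm in the rack's frame. Origin: centre of its underside, 4 mm above the rack's underside.
- vial_6: Glass vial, 18 mm across, 36 mm tall, standing loose in a well of the rack at about x = -13.5, y = +48.5 mm in the rack's frame. Origin: centre of its underside, 4 mm above the rack's underside.
- vial_7: Glass vial, 18 mm across, 36 mm tall, standing loose in a well of the rack at about x = +13.5, y = +48.5 mm in the rack's frame. Origin: centre of its underside, 4 mm above the rack's underside.

How it is judged:
On the way, in this order (a step that is already met when the one before it is completed fails the run):
1. the rack is square and home in the corner stop while the ampoule still stands on the desk (x of rack in the frame of fence above -0.033 m and y of rack in the frame of fence below 0.071 m and angle between the x axis of rack and the x axis of fence, either way round below 0.03 rad and height (world z) of ampoule_mid below 0.04 m), for 0.2 s.
2. the ampoule is gripped and lifted higher than the carton (height (world z) of ampoule_mid above 0.12 m and contact force between ampoule and the fingers above 0.3 N), for 0.1 s.
At the end, for the whole second after the job is handed in: Rack home in the stop (3 mm, 0.03 rad), its vials seated; ampoule held still in the fingers, upright within 0.15 rad, within 5 mm of the empty well's centre, foot 3 to 22 mm above the rack's top, touching neither rack nor vials (x of rack in the frame of fence above -0.033 m and y of rack in the frame of fence below 0.071 m and angle between the x axis of rack and the x axis of fence, either way round below 0.03 rad and horizontal distance between ampoule_mid and free_well below 0.005 m and z of ampoule_mid in the frame of free_well between 0.0335 and 0.0525 m and angle between ampoule's own z axis and vertical below 0.15 rad and contact force between ampoule and rack below 0.02 N and contact force between ampoule and the fingers above 0.3 N and linear speed of ampoule below 0.015 m/s and contact force between ampoule and vial_1 below 0.02 N and contact force between ampoule and vial_2 below 0.02 N and contact force between ampoule and vial_3 below 0.02 N and contact force between ampoule and vial_4 below 0.02 N and contact force between ampoule and vial_5 below 0.02 N and contact force between ampoule and vial_6 below 0.02 N and contact force between ampoule and vial_7 below 0.02 N and angle between each of vial_1, vial_2, vial_3, vial_4, vial_5, vial_6, vial_7's own z axis and vertical below 0.3 rad and z of each of vial_1, vial_2, vial_3, vial_4, vial_5, vial_6, vial_7 in the frame of rack below 0.012 m); the arm keeps its last pose, push and grip.
It fails at once if the rack is lifted or tipped instead of slid (height (world z) of rack above 0.012 m or angle between rack's own z axis and vertical above 0.15 rad).
It fails at once if a vial is knocked out of the rack (angle between any of vial_1, vial_2, vial_3, vial_4, vial_5, vial_6, vial_7's own z axis and vertical above 0.5 rad or z of any of vial_1, vial_2, vial_3, vial_4, vial_5, vial_6, vial_7 in the frame of rack above 0.02 m).
It fails at once if the ampoule passes the carton lower than its top (height (world z) of ampoule_mid below 0.12 m and x of ampoule_mid in the frame of carton between -0.035 and 0.035 m).
It fails at once if the ampoule is tipped (angle between ampoule's own z axis and vertical above 0.5 rad).
It fails at once if the carton, the cup or the spare vial is displaced (distance of any of carton, cup, spare_vial from where it was at the start of the episode above 0.015 m).
It also fails if it takes over 67 s, if anything falls off the work surface, if the arm or the gripper's body presses on something with over 40 N, if the wrist force passes 120 N, or if a joint passes its speed limit or range.

## Working session

There is one attempt and no reset: what is moved stays moved. The work goes in short steps, Python scripts to look and compute and a shell command to move; the robot and the scene stay as the last step left them, time stands still between calls to the robot, and variables do not carry over. Pictures are saved under pics/ and viewed, at most 10 in all, crops included, and the job is handed in when it is done.

```bash
mkdir -p pics; cat > h.py <<'E'
import numpy as np,cv2
from bench import status,grab_frame,camera_model,r
from scipy.spatial.transform import Rotation as R
def cam(n):
    m=camera_model(n); return np.array(m["K"]),cv2.Rodrigues(np.array(m["rvec"],float))[0],np.array(m["tvec"],float).ravel()
def ray(n,u,v,z):
    K,Rm,t=cam(n); d=Rm.T@np.linalg.solve(K,[u,v,1.]); c=-Rm.T@t
    return c+d*(z-c[2])/d[2]
def cloud(n,dep):
    K,Rm,t=cam(n); v,u=np.mgrid[:480,:640]
    p=np.stack([(u-K[0,2])/K[0,0]*dep,(v-K[1,2])/K[1,1]*dep,dep],-1)
    return (p-t)@Rm
def snap(n):
    im,d=grab_frame(n); return im[...,::-1].copy(),d
E
python3 - <<'E'
from h import *
for n in("top","side"):
    b,d=snap(n); cv2.imwrite(f"pics/{n}0.png",b); np.save(n+"0.npy",d)
    K,Rm,t=cam(n); print(n,-Rm.T@t,K[0,0],Rm[2])
o=status.get_obs(); print(o); print(r.pinch_z)
E
```

```text
top [0.30149222 0.01489894 1.10196382] 449.70453500909036 [ 9.92438050e-02  7.44772962e-04 -9.95062869e-01]
side [ 0.4939402  -0.79310848  0.660001  ] 491.18193914866265 [-0.0620762   0.79137984 -0.60816486]
{'clock': 0.1, 'joints': array([ 0.99892667,  0.47772797,  0.02237333,  1.55630565, -0.01147706,
        1.10929495, -0.0831171 ]), 'qvel': array([-0.00165409, -0.00147488, -0.00012541, -0.00235678, -0.0007368 ,
       -0.00025253, -0.00064721]), 'tau': array([ 4.50148407e-03, -5.97759426e+01,  1.61337107e+00, -2.81957996e+01,
        1.28390815e-02,  4.94078704e-03, -2.92664811e-05]), 'tcp_pos': array([ 0.30168498, -0.60326297,  0.23043629]), 'orientation': array([-3.05603062e+00, -7.21605905e-01,  8.08140126e-04]), 'contact_force': array([-0.43999358,  0.2155258 , -0.81456542]), 'moment': array([ 0.04102895, -0.00500837, -0.00852341]), 'gripper_force': 0.0, 'grip_width': 0.08535225629630037}
0.0187
```

View pics/top0.png

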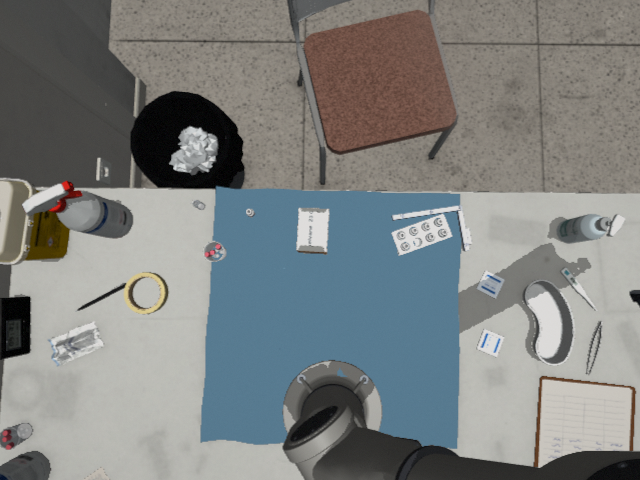

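View pics/side0.png

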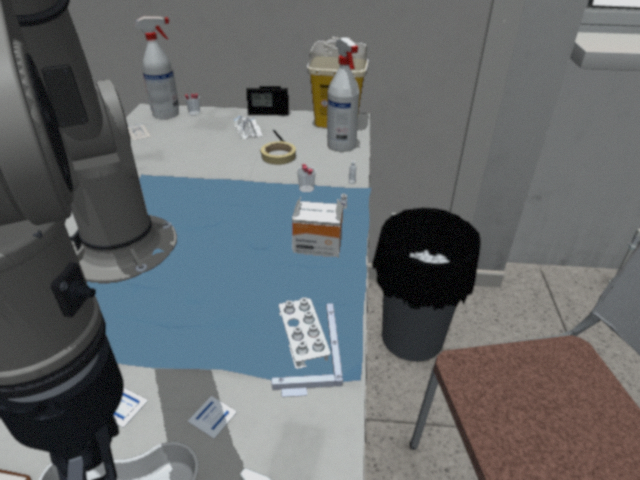

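The top view shows the rack at about (421,234), the fence legs at (393-460,213) and (465,230), the carton at (313,231), spare vial (250,212), cup (215,252) and ampoule (199,205). In the side view they are: ampoule (352,172), vial (343,200), cup (306,178), carton (318,228), rack (303,330). Next I'll measure with masks and look at crops.

```bash
cat > m.py <<'E'
from h import *
import sys
b,d=snap("top")
P=cloud("top",d); z=P[...,2]
def show(name,mask,box):
    m=np.zeros_like(mask); x0,y0,x1,y1=box; m[y0:y1,x0:x1]=mask[y0:y1,x0:x1]
    n,l,s,c=cv2.connectedComponentsWithStats(m.astype(np.uint8))
    for i in range(1,n):
        if s[i,4]<15: continue
        q=P[l==i]; rc=cv2.minAreaRect((q[:,:2]*1000).astype(np.float32))
        print(name,c[i].round(1),s[i,4],"rect mm",np.round(rc[0],1),np.round(rc[1],1),round(rc[2],1),"z",np.percentile(q[:,2],[5,50,95]).round(3))
if __name__=="__main__":
    show("rack",(z>.017)&(z<.029),(380,195,480,270))
    show("high",(z>.032),(380,195,480,270))
    show("low",(z>.012)&(z<.022),(380,195,480,270))
    show("carton",z>.06,(290,195,340,260))
    show("bits",z>.015,(185,190,270,270))
    big=lambda x0,y0,x1,y1,k:cv2.resize(b[y0:y1,x0:x1],None,fx=k,fy=k,interpolation=cv2.INTER_CUBIC)
    A=big(380,195,480,270,8); cv2.imwrite("pics/crop_rack.png",A)
    B=big(185,190,285,265,8); cv2.imwrite("pics/crop_amp.png",B)
E
python3 m.py
```

```text
rack [440.3 219.1] 477 rect mm [ 459.5 -252.2] [201.2  94.1] 67.2 z [0.017 0.02  0.023]
rack [420.7 234.3] 979 rect mm [ 417.1 -214. ] [ 59.9 136.6] 20.5 z [0.02  0.024 0.028]
high [439.2 221.6] 35 rect mm [ 445.1 -253.7] [13.1 14.3] 88.2 z [0.035 0.041 0.044]
high [426.2 225.9] 37 rect mm [ 435.5 -222.5] [12.9 14.5] 87.0 z [0.032 0.041 0.044]
high [413.8 230.6] 33 rect mm [ 423.7 -193.9] [12.7 13.4] 22.6 z [0.035 0.04  0.043]
high [443. 232.] 38 rect mm [ 420.6 -263.8] [15.7 13.6] 56.7 z [0.032 0.04  0.044]
high [401.2 235.2] 33 rect mm [ 412.3 -162.9] [13.2 12.8] 55.6 z [0.033 0.04  0.043]
high [430.2 236.8] 37 rect mm [ 409.3 -232.5] [12.8 13.1] 43.7 z [0.033 0.041 0.044]
high [405.2 246. ] 33 rect mm [ 386.8 -172.9] [12.7 13.7] 27.1 z [0.034 0.041 0.044]
low [456.  197.9] 41 rect mm [ 505.7 -298.9] [19.9 22.2] 1.0 z [0.012 0.014 0.018]
low [439.4 219.1] 551 rect mm [ 423.6 -236.7] [112.4 173.2] 8.3 z [0.014 0.019 0.021]
carton [312.  229.9] 1359 rect mm [385.1  48.1] [ 70.5 165.6] 88.6 z [0.087 0.091 0.105]
bits [197.1 204. ] 76 rect mm [482.1 324.7] [17.7 16.5] 85.3 z [0.021 0.046 0.063]
bits [249.5 212.4] 55 rect mm [464.6 201.1] [15.3 17.7] 29.3 z [0.018 0.034 0.038]
bits [212.9 251. ] 302 rect mm [337.9 158.2] [295.7  47.4] 76.2 z [0.018 0.051 0.067]
```

View pics/crop_rack.png

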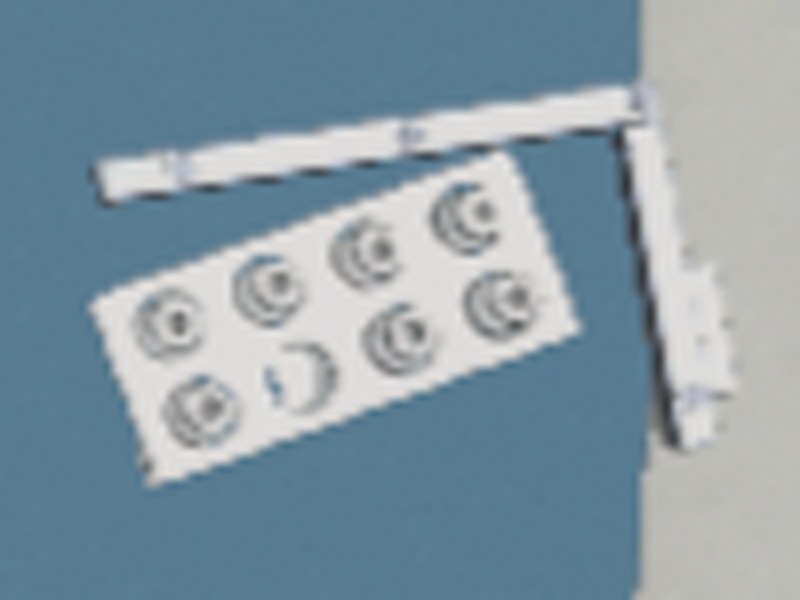

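View pics/crop_amp.png

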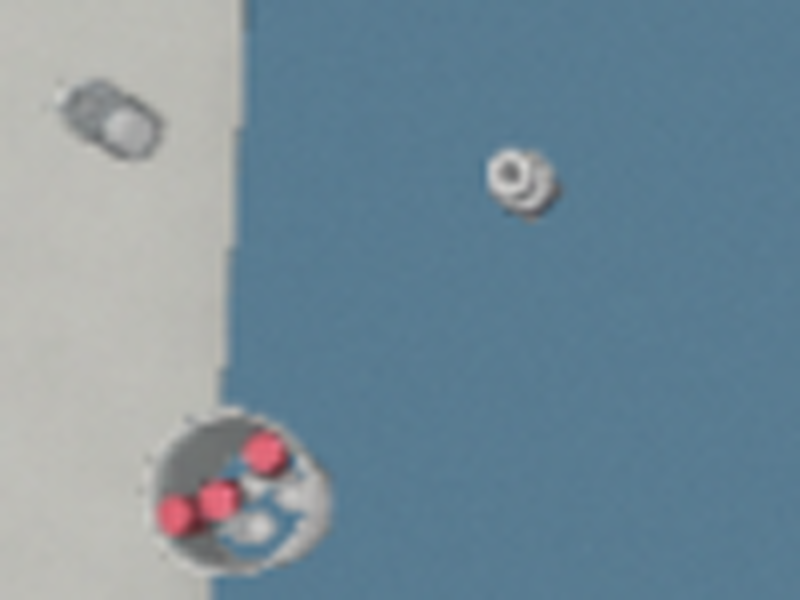

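```bash
python3 - <<'E'
from h import *
b=cv2.imread("pics/top0.png"); g=b.astype(float).min(2)
# upsampled, white mask over blue/dark: edges along long leg, per column half-level crossings
def edges(prof,off):
    lo,hi=np.percentile(prof,15),prof.max(); m=prof>(lo+hi)/2
    i=np.where(m)[0]; a,c=i[0],i[-1]; L=(lo+hi)/2
    ea=a-(prof[a]-L)/(prof[a]-prof[a-1]) if a>0 else a
    ec=c+(prof[c]-L)/(prof[c]-prof[c+1]) if c+1<len(prof) else c
    return ea+off,ec+off
top=[];bot=[]
for u in range(396,456):
    v0=int(217-(u-393)*8/67)-9
    if abs(u-402)<3 or abs(u-431)<3: continue
    p=g[v0:v0+13,u]; a,c=edges(p,v0); top.append(ray("top",u,a,.018)[:2]); bot.append(ray("top",u,c,.018)[:2])
def fit(p):
    p=np.array(p,np.float32)*1000
    vx,vy,x,y=cv2.fitLine(p,cv2.DIST_HUBER,0,.01,.01).ravel(); n=np.array([-vy,vx])
    return np.array([x,y]),np.array([vx,vy]),np.abs((p-[x,y])@n).mean()
T,B=fit(top),fit(bot); print("top",T,"bot",B, "width",abs((T[0]-B[0])@[-B[1][1],B[1][0]]))
inn=[]
for v in range(214,247):
    u0=int(458+(v-212)*55/310)-5
    p=g[v,u0:u0+11]; a=np.argmax(np.diff(p)); d=np.diff(p)
    d=np.clip(d,0,None)
    inn.append(ray("top",u0+.5+(d*np.arange(10)).sum()/d.sum(),v,.018)[:2])
S=fit(inn); print("short",S)
for l,n in((T,"T"),(B,"B"),(S,"S")): print(n,np.degrees(np.arctan2(l[1][1],l[1][0])))
A=np.array([B[1],-S[1]]).T; k=np.linalg.solve(A,S[0]-B[0]); print("corner",B[0]+k[0]*B[1])
# side-view cross check of ampoule etc
d=np.load("top0.npy");P=cloud("top",d)
m=(P[...,2]>.012)&(P[...,2]<.022); 
q=P[200:222,393:456][m[200:222,393:456]];
E
```

```text
top (array([ 478.89465, -237.62187], dtype=float32), array([ 0.15903038, -0.9872737 ], dtype=float32), np.float32(0.2865286)) bot (array([ 465.98917, -229.0178 ], dtype=float32), array([ 0.15602297, -0.98775345], dtype=float32), np.float32(0.5952719)) width 11.405007
short (array([ 432.55762, -311.44513], dtype=float32), array([0.9872889, 0.1589359], dtype=float32), np.float32(0.25232014))
T -80.84937
B -81.023865
S 9.145137
corner [ 477.85727 -304.1527 ]
```

Positions found:
- **Fence:** corner (478,-304) mm, yaw 9.1°.
- **Rack:** (417,-214) mm, yaw 20.3°. The size of 60x136 and the heights check out.
- **Gaps to home:** about 16 mm in x, 31 mm in y and 11°.

I'll push the long side first with the half-open fingers, which gives two contacts.

```bash
cat > go.py <<'E'
# shift in tool axes to a world target: x y z (mm) yaw of tool x (deg)
from h import *
import sys
o=status.get_obs(); Rt=R.from_rotvec(o["orientation"])
def to(x,y,z,yaw):
    a=np.radians(yaw); T=R.from_matrix(np.array([[np.cos(a),np.sin(a),0],[np.sin(a),-np.cos(a),0],[0,0,-1]]).T)
    return (Rt.inv()*T).as_rotvec().round(3),Rt.inv().apply(np.array([x,y,z])-o["tcp_pos"]*1000).round(1)
def fence(x,y,c=(477.9,-304.2),yaw=9.1):
    return np.array(c)+R.from_euler('z',yaw,degrees=True).as_matrix()[:2,:2]@[x,y]
if __name__=="__main__":
    a=sys.argv; v=list(map(float,a[2:6]))
    p=fence(*v[:2]) if a[1]=="f" else v[:2]
    print("world",np.round(p,1),*to(p[0],p[1],v[2],v[3]),"clock",o["clock"],o["tcp_pos"].round(4))
E
python3 go.py f -105 85 60 9.1
python3 - <<'E'
from h import *
d=np.load("top0.npy");P=cloud("top",d)
q=P[195:262,290:336].reshape(-1,3); q=q[(q[:,2]>.07)&(q[:,2]<.12)&(q[:,0]>.3)&(q[:,0]<.6)]
rc=cv2.minAreaRect((q[:,:2]*1000).astype(np.float32)); print(rc,q[:,2].min(),q[:,2].max(), len(q), np.percentile(q[:,:2],[2,98],axis=0))
q=P[195:215,188:210].reshape(-1,3); q=q[q[:,2]>.045]; print("amp top",q.min(0),q.max(0),np.median(q,0),len(q))
print(ray("top",199,205,.05), ray("side",352,172,.03), ray("top",250.5,213,.02),ray("top",215,253,.05))
E
```

```text
world [ 360.8 -236.9] [-0.001  0.     0.305] [ 216.7 -301.1  171. ] clock 0.15 [ 0.3018 -0.6033  0.2306]
((417.93609619140625, 47.229087829589844), (69.43881225585938, 99.43521118164062), 87.63245391845703) 0.07220950024999781 0.11598503698474966 1342 [[0.36905048 0.01355212]
 [0.46445972 0.0806548 ]]
amp top [0.30149222 0.01489894 0.04586172] [0.49005374 0.33227107 1.10196382] [0.48036257 0.32291955 0.0527727 ] 47
[0.47754498 0.31677297 0.05      ] [0.48279837 0.32799897 0.03      ] [0.46428709 0.19947379 0.02      ] [0.36424151 0.2748669  0.05      ]
```

```bash
python3 -m creep '0 0 0.15 50 -60 20 0.3; 0 0 0.305 90 -120 50 0.3; 0 0 0.305 130 -180 80 0.3; 0 0 0.305 170 -240 110 0.3; 0 0 0.305 200 -280 140 0.3; 0 0 0.305 216.7 -301 171 0.3; 0 0 0.305 216.7 -301 171 0.3; 0 0 0.305 216.7 -301 171 0.3' 20; python3 go.py f -105 85 4 9.1
```

```text
clock: 1.15
tcp_pos: [0.3603, -0.2347, 0.0589]
orientation: [-3.128, -0.256, 0.005]
contact_force: [0.2, -0.6, 0.3]
grip_width: 0.0555
gripper_force: 0.0
world [ 360.8 -236.9] [-0.003  0.003  0.005] [ 0.2  2.4 54.9] clock 1.15 [ 0.3603 -0.2347  0.0589]
```

```bash
python3 -m creep '0 0 0.005 0 2 20 0.3; 0 0 0.005 0 2 40 0.3; 0 0 0.005 0 2 53 0.3; 0 0 0.005 0 2 54 0.3; 0 0 0.005 3 2 54 0.3; 0 0 0.005 6 2 54 0.3; 0 0 0.005 9 2 54 0.3; 0 0 0.005 12 2 54 0.3' ; python3 go.py f -71 85 4 9.1; python3 -m creep '0 0 0 3 0 0 0.3; 0 0 0 6 0 0 0.3; 0 0 0 9 0 0 0.3; 0 0 0 12 0 0 0.3; 0 0 0 14 0 0 0.3; 0 0 0 16 0 0 0.3; 0 0 0 18 0 0 0.3;0 0 0 18 0 0 0.3'
cat > rk.py <<'E'
from h import *
b,d=snap("top"); P=cloud("top",d); z=P[...,2]
# vial caps -> row fit for rack pose
m=np.zeros((480,640),np.uint8); m[195:275,380:480]=((z>.034)&(z<.05))[195:275,380:480]
n,l,s,c=cv2.connectedComponentsWithStats(m)
for i in range(1,n):
    if s[i,4]>12:
        q=P[l==i]; print(c[i].round(1),s[i,4],(np.median(q,0)*1000).round(1))
m=np.zeros((480,640),np.uint8); m[195:275,380:480]=((z>.0225)&(z<.029)&(b.min(2)>120))[195:275,380:480]
n,l,s,c=cv2.connectedComponentsWithStats(m); i=1+np.argmax(s[1:,4]); q=P[l==i]
rc=cv2.minAreaRect((q[:,:2]*1000).astype(np.float32)); print("rack",rc)
from go import *
yaw=rc[2] if rc[2]<45 else rc[2]-90
e=R.from_euler('z',-9.1,degrees=True).as_matrix()[:2,:2]@(np.array(rc[0])-[477.9,-304.2]); print("in fence",e.round(1),"rel yaw",round(yaw-9.1,1))
import sys
if len(sys.argv)>1: cv2.imwrite(sys.argv[1],cv2.resize(b[190:270,375:480],None,fx=7,fy=7,interpolation=cv2.INTER_CUBIC))
E
python3 rk.py
```

```text
clock: 2.15
tcp_pos: [0.3738, -0.2376, 0.0066]
orientation: [3.132, 0.242, 0.001]
contact_force: [0.4, -0.1, -0.5]
grip_width: 0.0558
gripper_force: 0.0
world [ 394.4 -231.5] [ 0.    -0.001 -0.005] [21.3 -2.9  2.6] clock 2.15 [ 0.3738 -0.2376  0.0066]
clock: 3.15
tcp_pos: [0.3918, -0.235, 0.0064]
orientation: [3.132, 0.241, 0.002]
contact_force: [-0.4, 0.3, -0.7]
grip_width: 0.0558
gripper_force: 0.3
[440.6 218.1] 21 [ 454.1 -257.3   40.6]
[428.2 221.4] 32 [ 446.4 -226.8   40.2]
[415.2 223.9] 32 [ 439.1 -196.4   40.3]
[401.6 226.6] 30 [ 431.7 -164.9   40.3]
[404.1 237.8] 32 [ 405.6 -169.7   40.4]
rack ((427.2499694824219, -203.29440307617188), (59.73503112792969, 111.1750717163086), 12.05789852142334)
in fence [-34.1 107.6] rel yaw 3.0
```

```bash
python3 -m creep '0 0 0 2 0 0 0.3; 0 0 0 4 0 0 0.3; 0 0 0 6 0 0 0.3;0 0 0 6 0 0 0.3';python3 -m creep '0 0 0 1 0 0 0.3; 0 0 0 2 0 0 0.3; 0 0 0 3 0 0 0.3;0 0 0 3 0 0 0.3'; python3 rk.py
```

```text
clock: 3.7
tcp_pos: [0.3956, -0.2338, 0.0061]
orientation: [-3.132, -0.241, 0.004]
contact_force: [-5.8, 0.5, 4.1]
grip_width: 0.0555
gripper_force: 2.8
clock: 4.2
tcp_pos: [0.3957, -0.2337, 0.0059]
orientation: [-3.131, -0.239, 0.011]
contact_force: [-13.6, -1.6, 9.9]
grip_width: 0.0554
gripper_force: 6.1
[428.5 220.4] 31 [ 448.8 -227.6   40.5]
[415.3 222.4] 31 [ 443.9 -196.7   40.9]
[402.  224.4] 30 [ 438.5 -165.    40.6]
[403.7 235.6] 29 [ 410.2 -169.6   40.8]
rack ((433.062744140625, -207.83975219726562), (59.71857452392578, 122.7829360961914), 11.304388999938965)
in fence [-29.  102.2] rel yaw 2.2
```

Rack is flush on the long leg. Next I back off, rise, and go round to the +y end with closed fingers.

```bash
python3 -m creep '0 0 0 -8 0 0 0.3; 0 0 0 -12 0 0 0.3; 0 0 0 -12 0 -40 -1; 0 0 0 -12 0 -70 -1;0 0 0 -12 -30 -70 -1;0 0 0 -12 -30 -70 -1'; python3 go.py f -30 192 60 9.1
```

```text
clock: 5.0
tcp_pos: [0.3843, -0.2042, 0.0769]
orientation: [3.132, 0.246, 0.003]
contact_force: [0.9, 0.1, -0.3]
grip_width: 0.0001
gripper_force: 0.0
world [ 417.9 -119.4] [ 0.    -0.002 -0.002] [ 46.4 -78.6  16.9] clock 5.0 [ 0.3843 -0.2042  0.0769]
```

```bash
python3 -m creep '0 0 0 20 -40 0 -1; 0 0 0 46 -79 0 -1; 0 0 0 46 -79 0 -1; 0 0 0 46 -79 30 -1; 0 0 0 46 -79 55 -1; 0 0 0 46 -79 67 -1; 0 0 0 46 -79 67 -1; 0 0 0 46 -76 67 -1; 0 0 0 46 -73 67 -1; 0 0 0 46 -70 67 -1'; python3 go.py f -30 150.5 10 9.1;python3 rk.py pics/r1.png
```

```text
clock: 6.25
tcp_pos: [0.4187, -0.1299, 0.0098]
orientation: [3.132, 0.241, 0.002]
contact_force: [0.4, -0.9, 0.2]
grip_width: 0.0
gripper_force: 0.0
world [ 424.5 -160.3] [ 0.    -0.001 -0.005] [ 1.  31.  -0.1] clock 6.25 [ 0.4187 -0.1299  0.0098]
rack ((441.431640625, -310.76104736328125), (2.3778164386749268, 0.0), -177.65431213378906)
in fence [-37.   -0.7] rel yaw -186.8
```

View pics/r1.png

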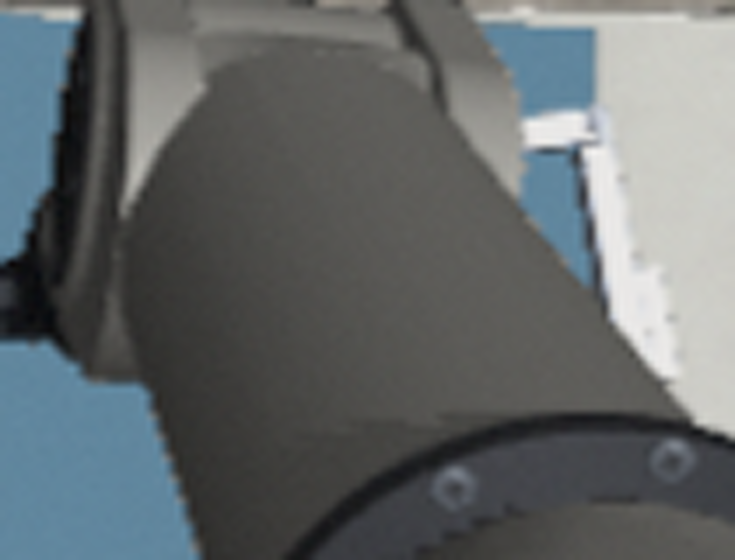

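The arm hides the rack from above here; only the corner at (590,130) in the crop shows. I'll push on by force feedback.

```bash
python3 -m creep '0 0 0 0 3 0 -1; 0 0 0 0 6 0 -1; 0 0 0 0 9 0 -1; 0 0 0 0 12 0 -1; 0 0 0 0 15 0 -1; 0 0 0 0 18 0 -1; 0 0 0 0 21 0 -1; 0 0 0 0 24 0 -1';python3 -m creep '0 0 0 0 2 0 -1; 0 0 0 0 4 0 -1; 0 0 0 0 6 0 -1; 0 0 0 0 6 0 -1'; python3 go.py f -30 150.5 10 9.1
python3 - <<'E'
from h import *
b,d=snap("side"); cv2.imwrite("pics/s1.png",cv2.resize(b[280:400,240:400],None,fx=5,fy=5,interpolation=cv2.INTER_CUBIC))
E
```

```text
clock: 7.3
tcp_pos: [0.4219, -0.1534, 0.0093]
orientation: [3.132, 0.241, -0.0]
contact_force: [-0.7, 3.1, 2.2]
grip_width: 0.0003
gripper_force: 1.7
clock: 7.8
tcp_pos: [0.4227, -0.1584, 0.0093]
orientation: [-3.131, -0.242, 0.001]
contact_force: [-1.2, 5.6, 3.4]
grip_width: -0.0
gripper_force: 2.9
world [ 424.5 -160.3] [-0.001  0.    -0.004] [ 1.5  2.2 -0.7] clock 7.8 [ 0.4227 -0.1584  0.0093]
```

View pics/s1.png

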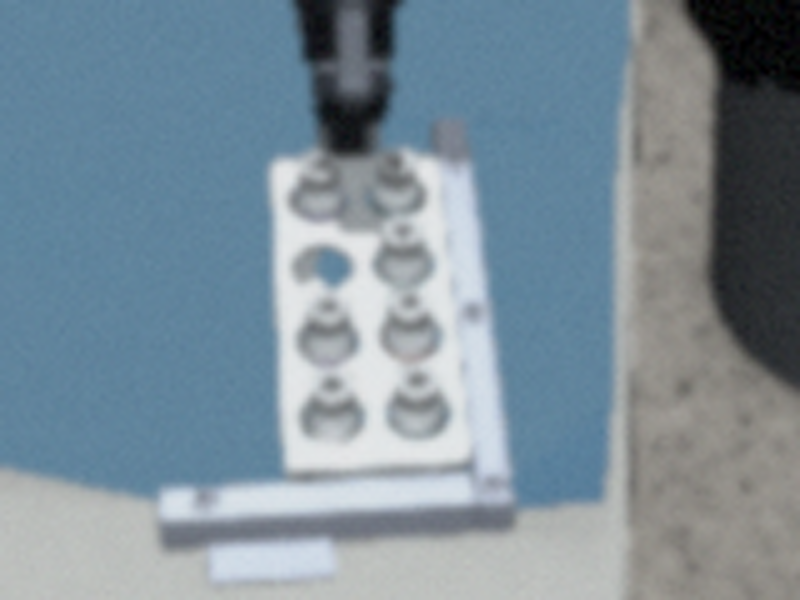

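The rack is against the long leg, with its end nearly on the short leg (crop rows ~470 vs ~485) and all seven vials seated. I'll push on until the force rises.

```bash
python3 -m creep '0 0 0 0 1 0 -1; 0 0 0 0 2 0 -1; 0 0 0 0 3 0 -1; 0 0 0 0 3 0 -1';python3 -m creep '0 0 0 0 1 0 -1; 0 0 0 0 2 0 -1; 0 0 0 0 3 0 -1; 0 0 0 0 3 0 -1'
```

```text
clock: 8.35
tcp_pos: [0.4227, -0.1587, 0.0092]
orientation: [-3.128, -0.246, 0.003]
contact_force: [-2.6, 13.9, 8.3]
grip_width: 0.0001
gripper_force: 7.3
clock: 8.85
tcp_pos: [0.4227, -0.1589, 0.0091]
orientation: [-3.125, -0.25, 0.005]
contact_force: [-4.4, 23.6, 12.8]
grip_width: 0.0002
gripper_force: 11.8
```

Hard stop at the end. Now I back off and press the long side once more.

```bash
python3 -m creep '0 0 0 0 -5 0 -1; 0 0 0 0 -14 0 -1; 0 0 0 0 -20 0 -1; 0 0 0 0 -20 -40 -1; 0 0 0 0 -20 -68 0.3; 0 0 0 -50 20 -68 0.3; 0 0 0 -50 40 -68 0.3;0 0 0 -50 40 -68 0.3'; python3 go.py f -86 68 4 9.1
```

```text
clock: 9.85
tcp_pos: [0.3803, -0.2141, 0.0775]
orientation: [3.132, 0.235, 0.001]
contact_force: [0.3, 0.1, 0.2]
grip_width: 0.0557
gripper_force: 0.0
world [ 382.2 -250.7] [ 0.001 -0.001 -0.009] [-3.6 36.3 73.6] clock 9.85 [ 0.3803 -0.2141  0.0775]
```

```bash
python3 -m creep '0 0 -0.009 -6 20 0 0.3; 0 0 -0.009 -6 36 0 0.3; 0 0 -0.009 -6 36 40 0.3; 0 0 -0.009 -6 36 68 0.3; 0 0 -0.009 -6 36 72 0.3; 0 0 -0.009 -2 36 72 0.3; 0 0 -0.009 2 36 72 0.3; 0 0 -0.009 6 36 72 0.3; 0 0 -0.009 10 36 72 0.3; 0 0 -0.009 12 36 72 0.3'; python3 -m creep '0 0 0 1 0 0 0.3; 0 0 0 2 0 0 0.3; 0 0 0 3 0 0 0.3; 0 0 0 3 0 0 0.3'
```

```text
clock: 11.1
tcp_pos: [0.3975, -0.2461, 0.0055]
orientation: [3.131, 0.255, -0.001]
contact_force: [-3.8, -1.1, 3.2]
grip_width: 0.0556
gripper_force: 2.0
clock: 11.6
tcp_pos: [0.3976, -0.2459, 0.005]
orientation: [-3.13, -0.252, 0.008]
contact_force: [-8.2, -2.1, 6.3]
grip_width: 0.056
gripper_force: 4.2
```

```bash
python3 -m creep '0 0 0 -8 0 0 0.3; 0 0 0 -12 0 0 0.3; 0 0 0 -12 0 -60 0.3; 0 0 0 -12 0 -120 0.3; 0 0 0 -12 0 -180 1; 0 0 0 0 -60 -210 1; 0 0 0 10 -120 -210 1; 0 0 0 20 -180 -210 1; 0 0 0 30 -240 -210 1; 0 0 0 30 -240 -210 1'
python3 rk.py
python3 - <<'E'
from h import *
b,d=snap("top"); s,ds=snap("side")
cv2.imwrite("pics/t2.png",b)
A=cv2.resize(b[190:270,375:480],(788,600),interpolation=cv2.INTER_CUBIC)[:, :400]
x=cv2.resize(s[150:225,325:375],(400,600),interpolation=cv2.INTER_CUBIC)
A=cv2.resize(b[190:270,375:480],(400,305),interpolation=cv2.INTER_CUBIC); B=cv2.resize(b[190:250,180:259],(400,304),interpolation=cv2.INTER_CUBIC)[:295]
cv2.imwrite("pics/c2.png",np.hstack([np.vstack([A,B]),x]))
E
```

```text
clock: 12.85
tcp_pos: [0.3917, 0.0007, 0.2158]
orientation: [-3.129, -0.269, -0.003]
contact_force: [-0.0, 0.2, 0.7]
grip_width: 0.0853
gripper_force: 0.0
[452.3 216.8] 33 [ 457.2 -284.6   40.4]
[439.1 218.7] 30 [ 452.1 -252.9   40.7]
[425.8 220.8] 32 [ 446.8 -222.    41. ]
[412.4 222.8] 33 [ 441.6 -189.5   40.7]
[454.3 227.8] 32 [ 430.6 -289.1   40.4]
[441.1 229.8] 34 [ 425.5 -257.1   40.6]
[414.2 233.8] 30 [ 415.2 -194.    41. ]
rack ((437.87127685546875, -240.01202392578125), (62.4287223815918, 135.6934814453125), 9.166857719421387)
in fence [-29.4  69.7] rel yaw 0.1
```

View pics/c2.png

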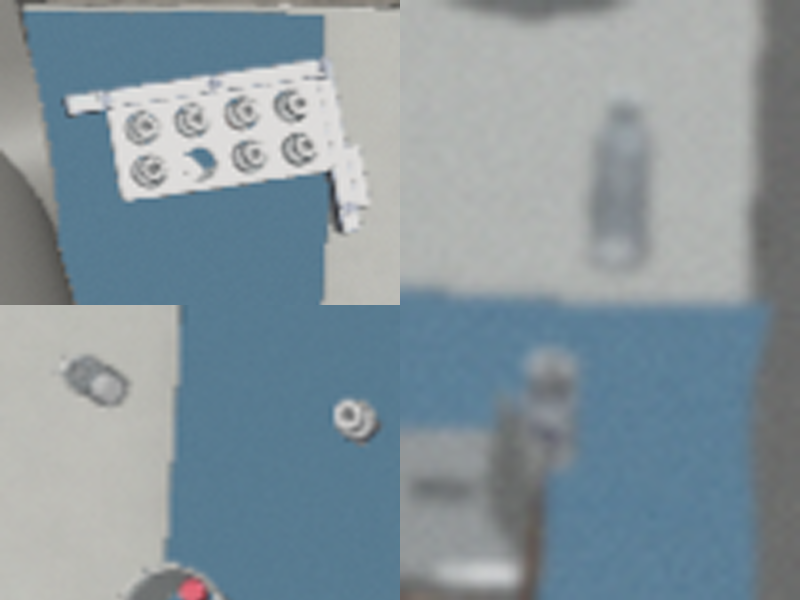

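The rack is home: rel yaw 0.1°, flush on both legs in the crop, all vials in. The ampoule foot is at top px ~(201.7,206.4), its tab at ~(193.8,202.8); in the side view the foot is at ~(352.4,181.5) and the tab at ~(353,162).

```bash
python3 - <<'E'
from h import *
for n,u,v,z in(("top",201.7,206.4,.003),("top",193.8,202.8,.059),("top",197.7,204.6,.0305),("side",352.4,181.5,.003),("side",353,162.5,.061),("side",352.7,172,.0305)): print(n,ray(n,u,v,z).round(4))
# background-difference silhouette in the top view (ampoule vs desk)
b=cv2.imread("pics/t2.png"); roi=b[195:215,186:212].astype(int); bg=np.median(roi.reshape(-1,3),0)
m=(np.abs(roi-bg).sum(2)>40).astype(np.uint8); n,l,s,c=cv2.connectedComponentsWithStats(m)
i=1+np.argmax(s[1:,4]); print(s[i],c[i]+[186,195],ray("top",*(c[i]+[186,195]),.029)[:2])
print(s,)
E
python3 go.py w 482 325 130 34
```

```text
top [0.482  0.3235 0.003 ]
top [0.4811 0.3266 0.059 ]
top [0.4817 0.3255 0.0305]
side [0.4852 0.326  0.003 ]
side [0.4841 0.3218 0.061 ]
side [0.4846 0.3273 0.0305]
[ 6  5 14 10 91] [198.6043956  204.59340659] [0.48204198 0.323793  ]
[[  0   0  26  20 428]
 [  6   5   1   1   1]
 [  6   5  14  10  91]]
world [482. 325.] [ 0.    -0.    -0.431] [ 142.5 -310.5   85.2] clock 13.0 [ 0.3915 -0.0044  0.2153]
```

```bash
python3 -m creep '0 0 -0.18 20 -40 0 1; 0 0 -0.36 40 -80 0 1; 0 0 -0.54 60 -120 10 1; 0 0 -0.72 80 -160 20 1; 0 0 -0.9 100 -200 40 1; 0 0 -1.08 120 -240 60 1; 0 0 -1.26 135 -280 80 1; 0 0 -1.4 143 -310 85 1; 0 0 -1.4 143 -310 85 1; 0 0 -1.4 143 -310 85 1'; python3 go.py w 483 325 16 90;  python3 -c "
from h import *
print(status.get_obs()['joints'])
b,d=snap('side'); cv2.imwrite('pics/s3.png',cv2.resize(b[110:210,300:400],(600,600),interpolation=cv2.INTER_CUBIC))"
```

```text
clock: 14.25
tcp_pos: [0.4833, 0.3231, 0.1298]
orientation: [2.234, 2.207, -0.002]
contact_force: [-0.2, -0.0, -0.3]
grip_width: 0.0857
gripper_force: 0.0
world [483. 325.] [-0.     0.002 -0.012] [  2.1  -0.3 113.8] clock 14.25 [0.4833 0.3231 0.1298]
[-0.23840588  0.51045117 -0.59990491  1.84286937  0.36108744  0.89991854
 -1.01944414]
```

View pics/s3.png

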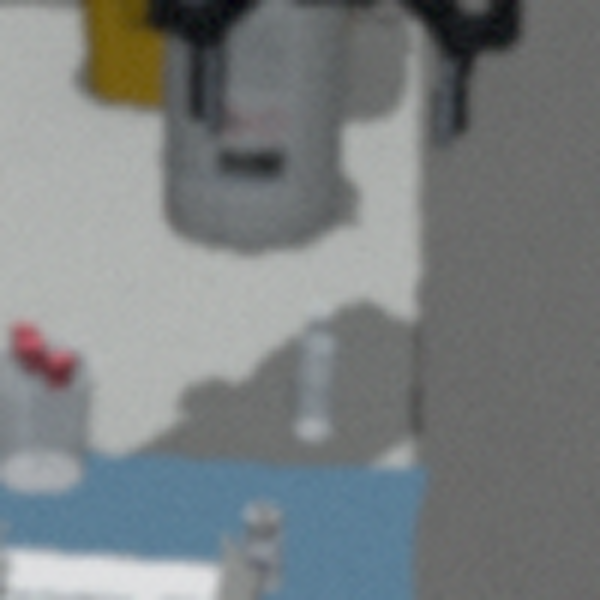

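The fingers straddle the ampoule (tips at x≈205 and 450, ampoule at ≈315). I'll descend, part-close, and check centring before gripping.

```bash
python3 -m creep '0 0 -0.01 2 0 30 1; 0 0 -0.01 2 0 60 1; 0 0 -0.01 2 0 90 1; 0 0 -0.01 2 0 108 1; 0 0 -0.01 2 0 114 1; 0 0 -0.01 2 0 114 -0.2; 0 0 -0.01 2 0 114 -0.2; 0 0 -0.01 2 0 114 -0.2' 20; python3 -c "
from h import *
b,d=snap('side'); cv2.imwrite('pics/s4.png',cv2.resize(b[135:200,315:390],(690,600),interpolation=cv2.INTER_CUBIC))"
```

```text
clock: 15.3
tcp_pos: [0.4829, 0.3276, 0.0171]
orientation: [2.219, 2.223, 0.002]
contact_force: [-0.0, -0.4, 0.3]
grip_width: 0.0346
gripper_force: 0.0
```

View pics/s4.png

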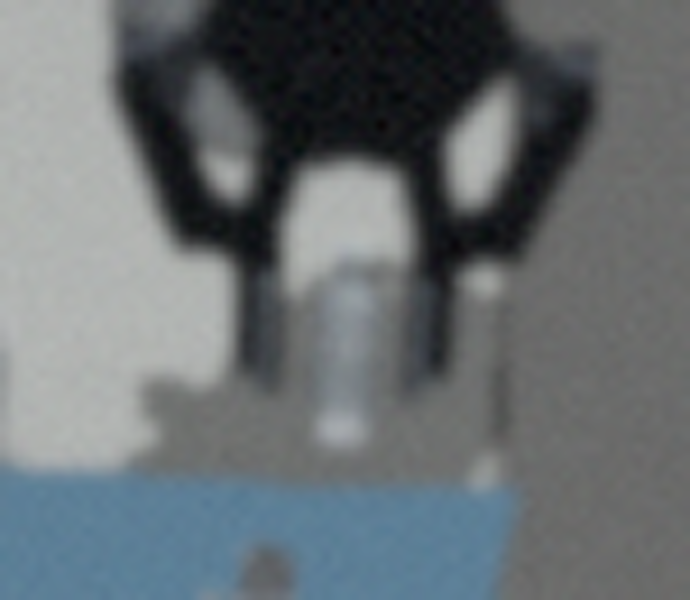

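The ampoule (x≈345) is centred between the pads (280 and 415). Close and lift.

```bash
python3 -m creep '0 0 0 -2 0 0 -0.2; 0 0 0 -2 0 0 -0.5; 0 0 0 -2 0 0 -1; 0 0 0 -2 0 0 -1; 0 0 0 -2 0 0 -1; 0 0 0 -2 0 0 -1' 25; python3 -m creep '0 0 0 -2 0 -5 -1; 0 0 0 -2 0 -15 -1; 0 0 0 -2 0 -40 -1; 0 0 0 -2 0 -70 -1; 0 0 0 -2 0 -100 -1; 0 0 0 -2 0 -130 -1; 0 0 0 -2 0 -150 -1; 0 0 0 -2 0 -160 -1; 0 0 0 -2 0 -160 -1'; python3 go.py w 421.2 -226.5 160 90;  python3 -c "
from h import *
b,d=snap('side'); cv2.imwrite('pics/s5.png',cv2.resize(b[0:200,280:480],(600,600)))"
```

```text
clock: 16.1
tcp_pos: [0.4826, 0.3252, 0.0164]
orientation: [2.219, 2.223, 0.0]
contact_force: [0.2, -1.6, 2.8]
grip_width: 0.0181
gripper_force: 24.4
clock: 17.23
tcp_pos: [0.4825, 0.3233, 0.1765]
orientation: [2.219, 2.223, 0.001]
contact_force: [0.2, -0.6, 0.4]
grip_width: 0.0181
gripper_force: 24.4
world [ 421.2 -226.5] [ 0.    -0.     0.002] [-549.6  -62.4   16.4] clock 17.225 [0.4825 0.3233 0.1765]
```

View pics/s5.png

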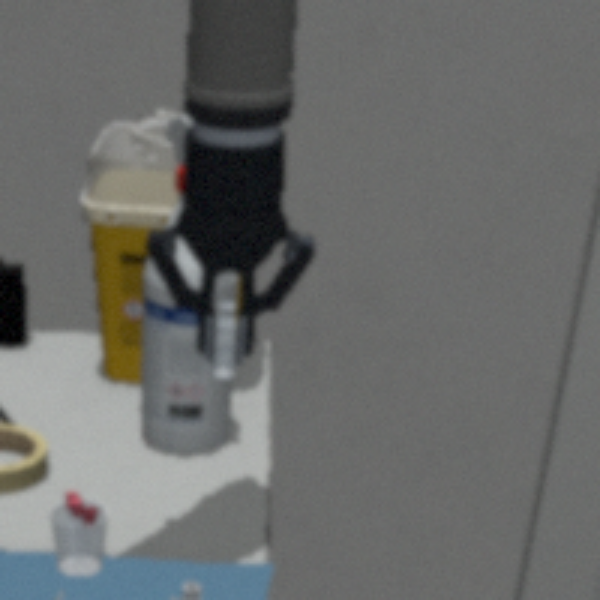

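Ampoule held upright at 18.1 mm, its foot ~160 mm up. Now I carry it over the carton.

```bash
python3 -m creep '0 0 0 -20 -2 0 -1; 0 0 0 -60 -7 0 -1; 0 0 0 -105 -12 0 -1; 0 0 0 -150 -17 0 -1; 0 0 0 -195 -22 0 -1; 0 0 0 -240 -27 0 -1; 0 0 0 -285 -32 0 -1; 0 0 0 -325 -37 0 -1; 0 0 0 -355 -40 0 -1; 0 0 0 -365 -41 0 -1'; python3 go.py w 421.2 -226.5 120 90
```

```text
clock: 18.52
tcp_pos: [0.4405, -0.0446, 0.1755]
orientation: [-2.223, -2.218, 0.003]
contact_force: [0.0, 0.6, -0.3]
grip_width: 0.0173
gripper_force: 24.4
world [ 421.2 -226.5] [-0.002  0.001 -0.002] [-181.9  -18.8   55.7] clock 18.525 [ 0.4405 -0.0446  0.1755]
```

```bash
python3 -m creep '0 0 0 -20 -3 0 -1; 0 0 0 -60 -8 0 -1; 0 0 0 -100 -12 10 -1; 0 0 0 -140 -15 25 -1; 0 0 0 -170 -18 45 -1; 0 0 0 -182 -19 55 -1; 0 0 0 -182 -19 55 -1; 0 0 0 -182 -19 55 -1'; python3 go.py w 421.2 -226.5 51 90
python3 - <<'E'
from h import *
# find ampoule in both views: project expected foot/well; diff against earlier picture unavailable -> depth
o=status.get_obs(); t=o["tcp_pos"]
for n in("top","side"):
    b,d=snap(n); cv2.imwrite(f"pics/{n}6.png",b); np.save(n+"6.npy",d); K,Rm,tt=cam(n)
    for q in((t-[0,0,.0164]),np.array([.4212,-.2265,.023]),t):
        p=K@(Rm@q+tt); print(n,(p[:2]/p[2]).round(1),end=" ")
    print()
E
```

```text
clock: 19.52
tcp_pos: [0.4242, -0.2223, 0.1218]
orientation: [2.217, 2.226, 0.001]
contact_force: [0.5, 0.8, -0.8]
grip_width: 0.0178
gripper_force: 24.4
world [ 421.2 -226.5] [ 0.001 -0.     0.004] [-4.2 -3.1 70.8] clock 19.525 [ 0.4242 -0.2223  0.1218]
top [432.6 227.1] top [426.3 232.4] top [434.4 226.2] 
side [305.7 297.4] side [304.2 333.9] side [305.5 289.9]
```

```bash
python3 - <<'E'
from h import *
b=cv2.imread("pics/side6.png"); d=np.load("side6.npy"); P=cloud("side",d)
print("pt at TCP/foot columns:")
for v in range(282,304,2): print(v,[(tuple((P[v,u]*1000).round().astype(int)),int(b[v,u].mean())) for u in range(299,313,2)])
# rack top from side
box=np.zeros((480,640),bool); box[290:380,260:350]=1
m=(box&(P[...,2]>.019)&(P[...,2]<.028)&(b.min(2)>140)).astype(np.uint8)
n,l,s,c=cv2.connectedComponentsWithStats(m); i=1+np.argmax(s[1:,4]); q=P[l==i]
print("rack side",cv2.minAreaRect((q[:,:2]*1000).astype(np.float32)),len(q))
m=(box&(P[...,2]>.035)&(P[...,2]<.046)).astype(np.uint8); n,l,s,c=cv2.connectedComponentsWithStats(m)
for i in range(1,n):
    if s[i,4]>6: print("cap",c[i].round(1),s[i,4],(np.median(P[l==i],0)*1000).round(1))
E
```

```text
pt at TCP/foot columns:
282 [((np.int64(415), np.int64(-228), np.int64(143)), 63), ((np.int64(418), np.int64(-225), np.int64(141)), 126), ((np.int64(421), np.int64(-227), np.int64(143)), 150), ((np.int64(424), np.int64(-228), np.int64(144)), 147), ((np.int64(427), np.int64(-228), np.int64(144)), 157), ((np.int64(430), np.int64(-224), np.int64(141)), 139), ((np.int64(434), np.int64(-232), np.int64(148)), 82)]
284 [((np.int64(415), np.int64(-227), np.int64(138)), 54), ((np.int64(417), np.int64(-225), np.int64(136)), 119), ((np.int64(421), np.int64(-228), np.int64(140)), 144), ((np.int64(424), np.int64(-229), np.int64(140)), 145), ((np.int64(427), np.int64(-228), np.int64(140)), 152), ((np.int64(430), np.int64(-225), np.int64(137)), 131), ((np.int64(434), np.int64(-234), np.int64(146)), 80)]
286 [((np.int64(415), np.int64(-229), np.int64(136)), 56), ((np.int64(418), np.int64(-226), np.int64(133)), 111), ((np.int64(421), np.int64(-229), np.int64(136)), 134), ((np.int64(424), np.int64(-228), np.int64(135)), 138), ((np.int64(427), np.int64(-227), np.int64(135)), 143), ((np.int64(430), np.i
[... 2886 characters left out ...]
4)), 130), ((np.int64(408), np.int64(-132), np.int64(6)), 133), ((np.int64(411), np.int64(-129), np.int64(3)), 131), ((np.int64(415), np.int64(-131), np.int64(4)), 132), ((np.int64(419), np.int64(-131), np.int64(6)), 132), ((np.int64(423), np.int64(-129), np.int64(4)), 129)]
rack side ((438.5377502441406, -240.2098388671875), (62.40336990356445, 134.76536560058594), 7.662741184234619) 1232
cap [303.5 313.6] 51 [ 416.3 -194.    38.6]
cap [318.6 312.9] 50 [ 442.8 -191.2   38.9]
cap [320.1 326.6] 56 [ 448.1 -222.4   39. ]
cap [321.4 341.1] 57 [ 452.9 -253.6   39.3]
cap [305.  341.8] 60 [ 426.4 -257.5   38.8]
cap [323.  356.7] 63 [ 458.1 -285.2   38.7]
cap [306.  357.6] 60 [ 431.4 -289.7   38.9]
```

```bash
python3 -m creep '0 0 0 -6 -2.7 0 -1; 0 0 0 -6 -2.7 10 -1; 0 0 0 -6 -2.7 25 -1; 0 0 0 -6 -2.7 40 -1; 0 0 0 -6 -2.7 52 -1; 0 0 0 -6 -2.7 61 -1; 0 0 0 -6 -2.7 67 -1; 0 0 0 -6 -2.7 70.5 -1; 0 0 0 -6 -2.7 70.5 -1; 0 0 0 -6 -2.7 70.5 -1'; python3 go.py w 421.5 -228.3 51 90
cat > fin.py <<'E'
from h import *
t=status.get_obs()["tcp_pos"]*1000; K,Rm,tt=cam("side")
Ps=[]; 
for _ in range(6):
    b,d=snap("side"); Ps.append(cloud("side",d))
P=np.median(Ps,0)*1000
box=np.zeros((480,640),bool); box[295:350,285:325]=1
m=box&(np.abs(P[...,0]-t[0])<13)&(P[...,1]<t[1]+4)&(P[...,1]>t[1]-14)&(P[...,2]>t[2]-22)&(P[...,2]<t[2]+45)
for z0 in range(30,90,5):
    k=m&(P[...,2]>=z0)&(P[...,2]<z0+5); q=P[k]
    if len(q)>3:
        c=q[np.abs(q[:,0]-np.median(q[:,0]))<4]
        print(z0,len(q),"x",q[:,0].min().round(1),q[:,0].max().round(1),"front y",np.median(c[:,1]).round(1))
box[:]=0; box[290:380,260:350]=1
k=(box&(P[...,2]>20)&(P[...,2]<27)&(b.min(2)>140)).astype(np.uint8); n,l,s,c=cv2.connectedComponentsWithStats(k); i=1+np.argmax(s[1:,4])
rc=cv2.minAreaRect(P[l==i][:,:2].astype(np.float32)); print("rack",rc)
print("tcp",t)
E
python3 fin.py
```

```text
clock: 20.88
tcp_pos: [0.4211, -0.23, 0.0511]
orientation: [2.219, 2.223, 0.0]
contact_force: [0.0, 0.2, 0.1]
grip_width: 0.0176
gripper_force: 24.4
world [ 421.5 -228.3] [0.001 0.    0.002] [1.7 0.4 0.1] clock 20.875 [ 0.4211 -0.23    0.0511]
35 18 x 413.1 428.2 front y -235.0
40 18 x 413.3 426.9 front y -234.7
45 20 x 411.3 427.0 front y -235.1
50 24 x 409.7 432.8 front y -235.3
55 32 x 408.1 432.9 front y -234.8
60 35 x 408.2 433.0 front y -234.8
65 32 x 408.3 433.0 front y -235.1
70 34 x 408.4 433.0 front y -234.9
75 42 x 408.4 433.0 front y -234.4
80 46 x 408.7 432.9 front y -232.9
85 40 x 408.4 433.1 front y -230.7
rack ((438.8420104980469, -250.63601684570312), (60.05029296875, 112.47455596923828), 9.26442813873291)
tcp [ 421.09768412 -229.97230474   51.13503223]
```

The ampoule front face is at y≈-235.0, so its centre is at about -226.5. The well is at about -226.8, and x agrees to under 0.5 mm. I'll nudge it 1 mm to split the estimates, let it settle, then verify.

```bash
python3 -m creep '0 0 0 1 0.3 0 -1; 0 0 0 1 0.3 0 -1; 0 0 0 1 0.3 0 -1; 0 0 0 1 0.3 0 -1; 0 0 0 1 0.3 0 -1; 0 0 0 1 0.3 0 -1'; python3 fin.py | tail -8; python3 - <<'E'
from h import *
# vial tops & bystanders check from above + fence/rack visible bits
b,d=snap("top");P=cloud("top",d);z=P[...,2]
for n,(x0,y0,x1,y1),lo in(("vial",(240,200,262,225),.028),("cup",(200,238,232,268),.04),("carton",(290,195,336,262),.07)):
    q=P[y0:y1,x0:x1].reshape(-1,3); q=q[(q[:,2]>lo)&(q[:,2]<.13)]; print(n,(np.median(q,0)*1000).round(1) if len(q) else None,len(q))
    q=cloud("top",np.load("top0.npy"))[y0:y1,x0:x1].reshape(-1,3); q=q[(q[:,2]>lo)&(q[:,2]<.13)]; print("  was",(np.median(q,0)*1000).round(1))
print(np.abs(status.get_obs()["qvel"]).max())
E
```

```text
clock: 21.92
tcp_pos: [0.4211, -0.2289, 0.0508]
orientation: [2.219, 2.224, 0.0]
contact_force: [0.3, -0.1, 0.7]
grip_width: 0.0176
gripper_force: 24.4
60 33 x 408.2 432.8 front y -233.9
65 37 x 408.2 432.8 front y -234.0
70 31 x 408.3 432.9 front y -234.2
75 42 x 408.4 432.9 front y -233.7
80 49 x 408.6 433.0 front y -231.3
85 30 x 408.4 433.0 front y -229.8
rack ((438.858154296875, -250.0496826171875), (60.00519943237305, 113.22830963134766), 9.091718673706055)
tcp [ 421.14873148 -228.86370293   50.82000112]
vial [464.5 201.5  34.8] 33
  was [464.8 202.5  35.6]
cup [368.7 282.2  55.7] 196
  was [368.2 282.6  55.6]
carton [416.5  47.2  91.1] 1345
  was [416.6  47.2  91.1]
0.0014357590518817903
```

Everything is in place and still, and the bystanders haven't moved. Handing in.

```bash
python3 -c "
from bench import r
print(r.hand_in())"
```

```text
the job is handed in; nothing more can be done
None
```

I handed the job in with the rack home in the stop and the ampoule held upright about 11 mm above the empty well; by my measurements it is centred to within 2–3 mm, and the carton, cup and spare vial have not moved, but the hand-in returned no verdict.

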